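Tighten the gauge plate's lock nut, then gauge and sort the mill sleeves

ROBOT

A 7-joint arm with a two-finger parallel gripper is mounted at the origin on a cart in front of the work surface, level with it; the furniture and walls round the work are solid. World frame = base frame: x ahead of the robot, y to its left, z up, the work surface at z = 0. Lengths are in m, angles in rad, forces in N, time in s.
With the tool pointing down it reaches from about 0.425 to 0.925 m from the base axis. Payload 6.8 kg.
Tool frame: the origin (TCP) lies on the centre line of the jaws, within the pads' length; the fingertips stand 14 mm ahead of it and the grasp point (between the pads) lies 5 mm behind it (robot.tip_reach is the distance from the TCP to the fingertips, in m); z points along the fingers, y is the line along which they close (so a half turn about z gives the same grasp; the last joint's range is limited). The gripper opens to 85 mm and grips with 20 to 120 N. Pads are 22 mm wide; open, the fingers measure 114 mm over their backs; the gripper's body (76 mm by 85 mm) begins 54 mm behind the grasp point. The pads swing forward as they close: fully open they stand 13 mm farther back than shut.
Start: joints at [1.126, 0.477, 0.022, 1.555, -0.011, 1.109, -0.083], TCP at [0.223, -0.637, 0.22] pointing down, gripper open.
Joint ranges: [-2.96, 2.96], [-0.34, 2.1], [-1.41, 1.46], [0.24, 2.44], [-1.37, 4.51], [0.17, 1.92], [-2.96, 2.96]. Speed limits (rad/s): [2.39, 2.39, 3.14, 3.14, 3.14, 3.14, 3.14].

INTERFACE

Orientations are given as a unit quaternion [w, x, y, z].
In Python, from cell import robot, sensors, vision, workorder, models gives the robot as it stands. Calls block until the motion is done:
- robot.move_to(position, orientation): joint-space move of the TCP to a pose.
- robot.move_l(position, orientation=None, speed=0.15): straight line of the TCP; orientation=None keeps the orientation; speed is the mean speed in m/s.
- robot.move_joints(angles): joint-space move.
- robot.gripper_to(opening, effort=None): finger opening in m; effort is the grip in N (None keeps the last); returns when the fingers have stopped.
- robot.sleep(seconds).
- robot.inverse_kinematics(position, orientation): joint angles nearest the present ones, or None.
- sensors.get_obs(): the state.
- vision.grab_frame(name): name is "scene" or "top" or "wrist"; returns the picture (384x512x3 uint8, blue, green, red); there is no depth.
- vision.camera_info(name): a dict with "K" (3x3 intrinsics, pixels), "origin" and "rotation" of the camera in the world; the wrist camera has in their place "T_tool_cam" (4x4, takes a point from camera to tool coordinates, whose origin is the TCP and whose axes are the flange's). Camera axes: x right, y down, z forward; pixel columns grow to the right and rows downward; lengths in m; the calibration is good to about 2 mm. A picture is of the moment at which its call begins: read the wrist's pose just before it. camera_info takes no time and is no camera call.
A pose or a line that the arm cannot do raises robot.MotionError and nothing moves.
- workorder.close_job(): hands the job in; it is judged then, once.
Trained networks look in the newest picture that a camera, given by its name, has taken for a name from the list of things; names that differ only in an ending like _2 or _b are one class to them, and where a whole thing is asked for, a point or a joint stands for the part that bears it (a point fixed in the world has none). Each returns a list of dicts, best first, with "p" (0 to 1); they miss things now and then, are a little off and sometimes report something else, mostly with a low value. They report only what shows in the picture. A call takes as long as a camera call. They do not tell look-alikes from the thing itself.
- models.regions_of(camera, name): "region" (384x512 bool, what is visible of it) and "at" ([column, row] in pixels, amid what is visible of it).
The state is a dict: "time_s": time; "joint_positions": joint angles; "qvel": joint speeds; "effort": joint torques, N m; "ee_pos": TCP position; "tcp_rot": TCP orientation; "force": force on the tool from outside, world axes, zero at the start; "ft_torque": the same for the moment, N m; "grip_width": finger opening in m; "gripper_force": force on a finger pad.
Only numpy, scipy, OpenCV 4.12 (cv2) and the standard library are available. Lean on these libraries where they do the work, as an engineer would, in place of code of your own. Each camera call takes 0.05 s, during which the arm holds its last target. There are 200 camera calls.

TASK

Set the adjustable wrench over the lock nut of the gauge plate, roll its worm until the jaws just fit the nut, and with the wrench turn the nut clockwise until it is tight; then lay the wrench flat on its cork mat again. Only after the nut is tight, use the gauge pin to sort the mill sleeves: stand those that slide all the way down in the rectangular wooden tray and those that stop at the tip in the round metal pan. Do not turn the nut with the fingers, and leave the ink stone, jar and tin alone.

Things in the scene. Friction and masses are not known exactly. Their poses are not given: they have to be found in the camera images.
- fixture: grey gauge plate fixed to the bench, 200 x 250 mm, 10 mm thick; origin at the centre of its underside, z up. The nut stands at (+45, -50) mm and the gauge pin at (+45, +80) mm in its frame
- nut (a joint): turn of the lock nut, rad: grows clockwise seen from above; starts at 0 to 0.35, tight at its stop at 1.25 (stiff: about 0.12 N m). The brass mark on the nut's top points along the fixture's +y (towards the pin) when tight
- nut_top (a point): centre of the hex nut's top, on its axis, 30 mm above the bench; turns with the nut, z up. 30 mm across flats, 20 mm high from the plate, a 15 mm stud 10 mm higher. The wrench's x axis may lie at 0.726 rad from this point's own x axis (counter-clockwise from above), at any nut position, or any multiple of 60 degrees from that. When tight the fits are at -30 degrees, +30, 90.. in the fixture's frame
- wrench: steel adjustable wrench lying flat, 208 mm long, 0.4 kg; origin under the grip place on the handle, x along the handle to the jaws, y to the moving jaw, z up. Handle 20 mm wide (y), 2 to 16 mm above the underside, x = -115 to +10 mm; head 18 mm thick: neck 40 mm wide from x = +12 mm, then 75 mm wide from +31, throat at +55, jaws to +93 mm. Balance point near x = +20 mm
- wrench_mouth (a point): point between the jaws where the nut's axis belongs when the jaws fit: 75 mm ahead of the wrench origin, 9 mm above its underside. Fixed jaw's face 15 mm to its -y side; moving jaw's face (gap - 15 mm) to its +y side; throat 20 mm behind it. Put it round the nut from above while the gap is wide, the underside resting on the plate
- wrench_jaw (a joint): opening of the moving jaw, m: the gap between the jaws is 0.024 + this value (0 to 0.021). The jaws just fit the nut at 0.006; at the start 0.012 to 0.018. It stays where the worm puts it (holds about 11 N)
- worm_top (a point): top of the worm, a knurled roller across the head, 24 mm diameter, 22 mm long along the wrench's y, at (32, 2, 25) mm in the wrench frame, 7 mm above the head. Roll it with a fingertip pressed on top and drawn along the wrench's x: towards the jaws (+x) closes the gap by 2 mm per 12 mm drawn, back opens it. Takes about 2 N along x, so press with 4 to 12 N
- pin_top (a point): top of the gauge pin: steel pin 24 mm in diameter, 48 mm high from the plate's top, the upper 8 mm tapered to 12 mm diameter; this point is 58 mm above the bench
- sleeve_a: steel sleeve (thick ring), outside 56 mm diameter, 40 mm high, 0.15 kg, standing upright; bore through its middle is either 28 mm (slides down over the gauge pin to the plate) or 20 mm (stops on the pin's tapered tip, its underside then about 43 mm above the plate). Origin: centre of its underside, z up. May be absent
- sleeve_b: steel sleeve (thick ring), outside 56 mm diameter, 40 mm high, 0.15 kg, standing upright; bore through its middle is either 28 mm (slides down over the gauge pin to the plate) or 20 mm (stops on the pin's tapered tip, its underside then about 43 mm above the plate). Origin: centre of its underside, z up. May be absent
- sleeve_c: steel sleeve (thick ring), outside 56 mm diameter, 40 mm high, 0.15 kg, standing upright; bore through its middle is either 28 mm (slides down over the gauge pin to the plate) or 20 mm (stops on the pin's tapered tip, its underside then about 43 mm above the plate). Origin: centre of its underside, z up. May be absent
- sleeve_d: steel sleeve (thick ring), outside 56 mm diameter, 40 mm high, 0.15 kg, standing upright; bore through its middle is either 28 mm (slides down over the gauge pin to the plate) or 20 mm (stops on the pin's tapered tip, its underside then about 43 mm above the plate). Origin: centre of its underside, z up. May be absent
- tray: rectangular wooden tray fixed to the bench, outside 150 (x) x 110 (y) mm, walls 4 mm thick and 14 mm high, floor 4 mm; origin at the centre of its underside; has room for two sleeves side by side along x. For sleeves that fit over the pin
- pan: round metal pan fixed to the bench, 150 mm across, rim 14 mm high, floor 4 mm; origin at the centre of its underside; room for two sleeves side by side. For sleeves that do not fit
- mat: cork mat fixed to the bench, 270 (x) x 130 (y) mm, 4 mm thick; origin at the centre of its underside. The wrench lies on it at the start and belongs there
- ink_stone: bystander: dark flat ink stone, 63 x 99 mm, 21 mm high; origin under its centre
- jar_madder: bystander: small glass pigment jar, 27 mm across, 61 mm high; origin under its centre
- gum_tin: bystander: flat round tin, 68 mm across, 24 mm high; origin under its centre
Not all that is in view belongs to the job. Leave any purple look-alike of the sleeve_c alone.

How it is judged:
By the outcome, as a careful person would: the job done as asked, in the order asked, and still so for the second after the job is handed in, with the robot touching nothing.
Of sleeve_a, sleeve_b, sleeve_c, sleeve_d only 2 to 3 are there at a start; the rules pass over those that are not, and their reading is None.
At some moment in a run one of sleeve_a, sleeve_b, sleeve_c, sleeve_d may be knocked a few centimetres aside while the robot is not near it.
Once in a run the grip may slacken for a moment while it holds something.
It also fails if it takes over 210 s, if anything falls off the work surface, if the arm or the gripper's body presses on something with over 40 N, if the wrist force passes 120 N, or if a joint passes its speed limit or range.

## Working session

There is one attempt and no reset: what is moved stays moved. The work goes in short steps, each a Python script; the robot and the scene stay as the last script left them, time stands still between calls to the robot, and variables do not carry over. Pictures are saved under pics/ and viewed, at most 14 in all, crops included, and the job is handed in when it is done.

```bash
ls; mkdir -p pics
cat > h.py <<'E'
import numpy as np, cv2
from cell import robot, sensors, vision, workorder, models
from scipy.spatial.transform import Rotation as R
def cam(name):
    i=vision.camera_info(name); K=np.array(i["K"])
    if "origin" in i: return K,np.array(i["origin"]),np.array(i["rotation"])
    o=sensors.get_obs(); q=o["tcp_rot"]; Rt=R.from_quat([q[1],q[2],q[3],q[0]]).as_matrix()
    T=np.array(i["T_tool_cam"]); return K,Rt@T[:3,3]+np.array(o["ee_pos"]),Rt@T[:3,:3]
def unproj(c,px,z):
    K,o,Rm=c; px=np.atleast_2d(np.array(px,float))
    d=(Rm@np.linalg.inv(K)@np.c_[px,np.ones(len(px))].T).T
    return o+d*((z-o[2])/d[:,2])[:,None]
def proj(c,P):
    K,o,Rm=c; p=(K@Rm.T@(np.atleast_2d(P)-o).T).T; return p[:,:2]/p[:,2:]
def down(yaw):  # tool z down, tool x axis at world angle yaw
    q=(R.from_euler('z',yaw)*R.from_euler('x',np.pi)).as_quat(); return [q[3],q[0],q[1],q[2]]
E
python3 - <<'E'
from h import *
o=sensors.get_obs(); print({k:np.round(v,3) for k,v in o.items()}, robot.tip_reach)
for n in("top","scene"):
    f=vision.grab_frame(n); cv2.imwrite(f"pics/{n}0.png",cv2.resize(f,(800,600))); c=cam(n); print(n,c[1],c[2][:,2])
    for t in["fixture","nut_top","wrench","worm_top","pin_top","sleeve_a","tray","pan","mat","ink_stone","jar_madder","gum_tin"]:
        print(t,[(round(r["p"],2),np.round(r["at"]).tolist(),int(r["region"].sum()),np.round(unproj(c,r["at"],0)[0,:2],3).tolist()) for r in models.regions_of(n,t)])
print(cam("wrist")[0], vision.camera_info("wrist")["T_tool_cam"])
E
```

```text
pics
{'time_s': np.float64(0.0), 'joint_positions': array([ 1.126,  0.478,  0.022,  1.556, -0.011,  1.109, -0.083]), 'qvel': array([-0.001,  0.   ,  0.002, -0.   ,  0.001, -0.002,  0.001]), 'effort': array([-1.0000e-03, -5.9646e+01,  1.6080e+00, -2.8120e+01,  1.3000e-02,
        9.0000e-03, -0.0000e+00]), 'ee_pos': array([ 0.223, -0.637,  0.219]), 'tcp_rot': array([-0.001,  0.986,  0.168, -0.   ]), 'force': array([-0.309, -0.461, -0.412]), 'ft_torque': array([-0.023, -0.015, -0.006]), 'gripper_force': np.float64(0.0), 'grip_width': np.float64(0.085)} 0.014Traceback (most recent call last):
  File "<stdin>", line 4, in <module>
IndexError: too many indices for array: array is 1-dimensional, but 2 were indexed
```

```bash
python3 - <<'E'
from cell import vision
print(vision.camera_info("top"))
E
sed -i 's/np.array(i\["rotation"\])$/rot(i["rotation"])/' h.py
sed -i '3a def rot(r):\n    r=np.array(r); return r if r.ndim==2 else (r.reshape(3,3) if r.size==9 else R.from_quat([r[1],r[2],r[3],r[0]]).as_matrix())' h.py
python3 - <<'E'
from h import *
for n in("top","scene"):
    f=vision.grab_frame(n); cv2.imwrite(f"pics/{n}0.png",cv2.resize(f,(800,600))); c=cam(n); print(n,c[1],c[2][:,2])
    for t in["fixture","nut_top","wrench","worm_top","pin_top","sleeve_a","tray","pan","mat","ink_stone","jar_madder","gum_tin"]:
        print(t,[(round(r["p"],2),np.round(r["at"]).tolist(),int(r["region"].sum()),np.round(unproj(c,r["at"],0)[0,:2],3).tolist()) for r in models.regions_of(n,t)])
print(cam("wrist")[0], vision.camera_info("wrist")["T_tool_cam"])
E
```

```text
{'K': array([[475.7866191 ,   0.        , 257.11624818],
       [  0.        , 475.7866191 , 187.05211862],
       [  0.        ,   0.        ,   1.        ]]), 'origin': array([0.16561499, 0.09798924, 1.59001063]), 'rotation': array([ 0.07822309, -0.6203187 ,  0.77426103, -0.0980087 ])}
top [0.16561499 0.09798924 1.59001063] [ 0.24272344 -0.05472213 -0.96855089]
fixture [(0.77, [268.0, 195.0], 4175, [0.53, -0.021]), (0.71, [177.0, 185.0], 1410, [0.63, 0.278])]
nut_top [(0.52, [272.0, 176.0], 63, [0.591, -0.052])]
wrench [(0.56, [336.0, 172.0], 559, [0.559, -0.272])]
worm_top [(0.9, [337.0, 167.0], 585, [0.575, -0.279])]
pin_top [(0.41, [234.0, 184.0], 78, [0.591, 0.084])]
sleeve_a [(0.76, [235.0, 251.0], 181, [0.366, 0.129]), (0.49, [148.0, 248.0], 197, [0.44, 0.411]), (0.49, [142.0, 218.0], 273, [0.542, 0.414])]
tray [(0.9, [178.0, 186.0], 1329, [0.627, 0.274]), (0.21, [338.0, 170.0], 520, [0.563, -0.28]), (0.18, [333.0, 173.0], 2092, [0.557, -0.26])]
pan [(0.95, [193.0, 239.0], 1579, [0.434, 0.259]), (0.17, [337.0, 169.0], 514, [0.566, -0.276])]
mat [(0.79, [329.0, 174.0], 2258, [
[... 929 characters left out ...]
7, [187.0, 253.0], 1772, [0.436, 0.267]), (0.58, [111.0, 219.0], 513, [0.69, 0.396])]
mat [(0.62, [318.0, 178.0], 1268, [0.538, -0.26])]
ink_stone [(0.91, [111.0, 221.0], 506, [0.683, 0.399])]
jar_madder [(0.46, [266.0, 155.0], 133, [0.76, -0.196])]
gum_tin [(0.79, [320.0, 145.0], 214, [0.716, -0.411])]
[[330.19104285   0.         252.77103228]
 [  0.         330.19104285 188.70208004]
 [  0.           0.           1.        ]] [[-3.72769541e-04 -9.62724401e-01 -2.70483990e-01  6.84324000e-02]
 [ 9.99999643e-01 -5.63909017e-04  6.28945034e-04  1.89526537e-05]
 [-7.58029092e-04 -2.70483659e-01  9.62724268e-01 -1.53182971e-01]
 [ 0.00000000e+00  0.00000000e+00  0.00000000e+00  1.00000000e+00]]
```

View pics/top0.png

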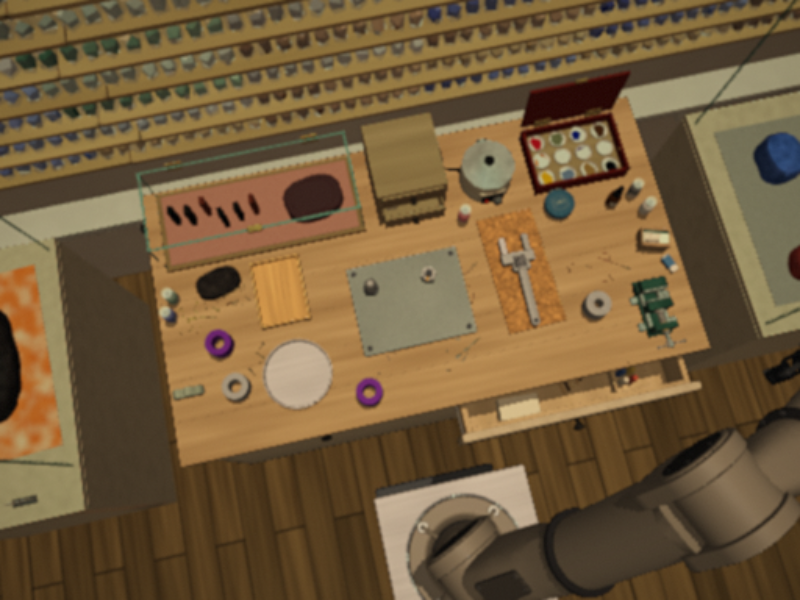

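View pics/scene0.png

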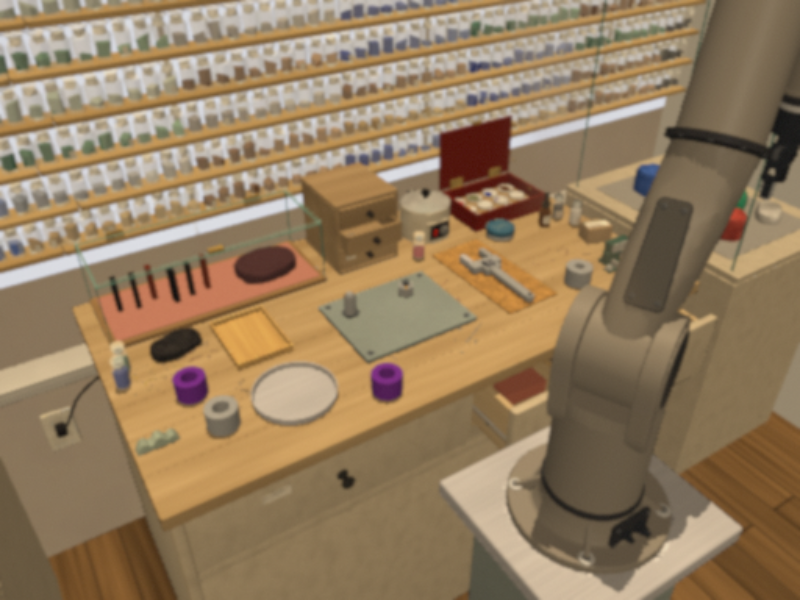

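Candidates for sleeves (800×600 top picture): grey rings at (236,387) and (597,305) match "steel"; purple rings at (219,343) and (369,392) are look-alikes. The pin is at (370,285), the nut at (429,272), and the wrench is on the mat at (522,275). Next: close looks with the wrist camera.

```bash
cat >> h.py <<'E'
def look(tag,names,zs,yaw=0,show=True):
    c=cam("wrist"); f=vision.grab_frame("wrist"); cv2.imwrite(f"pics/{tag}.png",f); np.savez(f"pics/{tag}.npz",K=c[0],o=c[1],R=c[2])
    out={}
    for n,z in zip(names,zs):
        rs=models.regions_of("wrist",n); out[n]=rs
        if show: print(n,[(round(r["p"],2),np.round(r["at"]).tolist(),int(r["region"].sum()),np.round(unproj(c,r["at"],z)[0,:2],4).tolist()) for r in rs])
    return c,f,out
E
python3 - <<'E'
from h import *
o=sensors.get_obs();p=o["ee_pos"]
robot.move_l([p[0],p[1],0.3])
robot.move_to([0.57,-0.26,0.22],down(0))
print(np.round(sensors.get_obs()["joint_positions"],2))
c,f,o=look("w1",["wrench","worm_top","mat","sleeve_a"],[0.02,0.03,0.004,0.02])
np.savez("pics/w1_reg.npz",wr=o["wrench"][0]["region"],mat=o["mat"][0]["region"])
robot.move_to([0.55,-0.02,0.25],down(0))
print(np.round(sensors.get_obs()["joint_positions"],2))
look("w2",["fixture","nut_top","pin_top","tray","pan","sleeve_a","jar_madder"],[0.01,0.03,0.05,0.01,0.01,0.02,0.03])
print(sensors.get_obs()["time_s"])
E
```

```text
[ 0.44  0.4  -0.14  1.67  0.07  1.07 -1.3 ]
wrench [(0.88, [254.0, 156.0], 4831, [0.5749, -0.2634])]
worm_top [(0.96, [254.0, 156.0], 4822, [0.5774, -0.2634])]
mat [(0.8, [258.0, 134.0], 22057, [0.5977, -0.2677]), (0.42, [149.0, 22.0], 1203, [0.711, -0.1571])]
sleeve_a [(0.84, [349.0, 256.0], 368, [0.4566, -0.3756])]
[ 0.13  0.26 -0.24  1.81  0.07  1.08 -1.71]
fixture [(0.63, [239.0, 155.0], 33692, [0.5509, -0.0058])]
nut_top [(0.68, [282.0, 123.0], 622, [0.59, -0.0555])]
pin_top [(0.98, [172.0, 125.0], 803, [0.5898, 0.0629])]
tray [(0.76, [28.0, 92.0], 6972, [0.6233, 0.2336])]
pan [(0.77, [37.0, 240.0], 8436, [0.4399, 0.2561])]
sleeve_a [(0.79, [159.0, 297.0], 759, [0.3623, 0.1028])]
jar_madder [(0.67, [393.0, 10.0], 879, [0.7027, -0.1653])]
5.5167
```

View pics/w1.png

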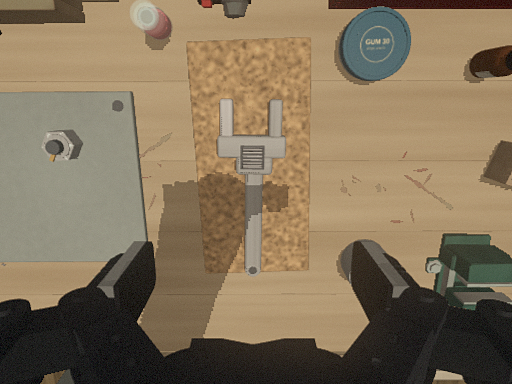

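View pics/w2.png

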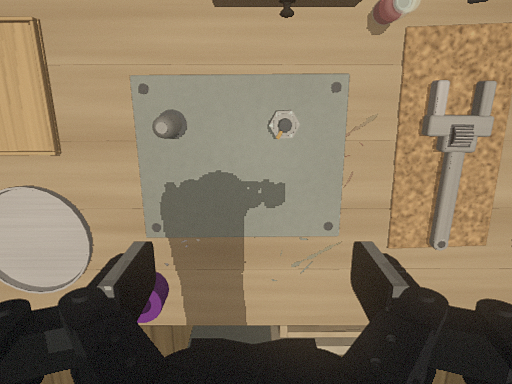

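The wrist views show the wrench on the mat, jaws up (gap columns 232–270, row 115 in w1), with handle end at (252,270). In w2 the nut is at (285,125) with its mark at (280,136), and the pin is at (172,125). Next I fit the poses.

```bash
cat > fit.py <<'E'
from h import *
from scipy.optimize import minimize
def load(t): d=np.load(f"pics/{t}.npz"); return d["K"],d["o"],d["R"]
def rect(c,f,x,y,yaw,z,xr,yr,s):   # rectified: up=+x, left=+y, s px/m
    cs,sn=np.cos(yaw),np.sin(yaw); pts=[(xr[1],yr[1]),(xr[1],yr[0]),(xr[0],yr[0]),(xr[0],yr[1])]
    W=[[x+cs*a-sn*b,y+sn*a+cs*b,z] for a,b in pts]; w=int((yr[1]-yr[0])*s);h=int((xr[1]-xr[0])*s)
    H=cv2.getPerspectiveTransform(proj(c,W).astype(np.float32),np.float32([[0,0],[w,0],[w,h],[0,h]]))
    return cv2.warpPerspective(f,H,(w,h),flags=cv2.INTER_CUBIC)
def wpoly(p,gap):
    x,y,t=p[:3]; cs,sn=np.cos(t),np.sin(t)
    P=lambda b:np.array([[x+cs*a-sn*q,y+sn*a+cs*q] for a,q in b])
    return [(P([(-115,-10),(12,-10),(12,10),(-115,10)]and[(a/1e3,b/1e3) for a,b in [(-115,-10),(12,-10),(12,10),(-115,10)]]),16),
            (P([(a/1e3,b/1e3) for a,b in [(12,-20),(31,-20),(31,20),(12,20)]]),18),
            (P([(a/1e3,b/1e3) for a,b in [(31,-37.5),(55,-37.5),(55,37.5),(31,37.5)]]),18)]
def fitw(c,mask,p0,zb,jaw=True):
    S=4
    m=cv2.resize(mask.astype(np.float32),None,fx=S,fy=S)
    def cost(p):
        im=np.zeros(m.shape,np.uint8)
        for P,h in wpoly(p,0):
            q=np.vstack([(proj(c,np.c_[P,np.full(len(P),zb+z)])+.5)*S-.5 for z in (0.002,h/1e3)])
            cv2.fillConvexPoly(im,cv2.convexHull(np.round(q).astype(np.int32)),1)
        # ignore jaws: region ahead of x=55
        cs,sn=np.cos(p[2]),np.sin(p[2]); L=lambda a,b:[p[0]+cs*a-sn*b,p[1]+sn*a+cs*b,zb+.018]
        ig=np.zeros(m.shape,np.uint8); q=(proj(c,[L(.055,.06),L(.055,-.06),L(.12,-.06),L(.12,.06)])+.5)*S-.5
        cv2.fillConvexPoly(ig,np.round(q).astype(np.int32),1)
        return float((np.abs(im-m)*(1-ig)).sum())/S/S
    best=minimize(cost,p0,method="Nelder-Mead",options=dict(initial_simplex=np.array(p0)+np.array([[0,0,0],[.008,0,0],[0,.006,0],[0,0,.06]]),xatol=1e-5,fatol=.1))
    return best.x,best.fun
E
python3 - <<'E'
from fit import *
c=load("w1"); f=cv2.imread("pics/w1.png"); d=np.load("pics/w1_reg.npz")
p,cost=fitw(c,d["wr"],[0.555,-0.263,0.0],0.004); print("wrench",p,cost,d["wr"].sum())
img=rect(c,f,*p,0.022,(-.13,.11),(-.06,.06),2500)
for a in (-.115,.012,.031,.055,.093): cv2.line(img,(0,int((.11-a)*2500)),(300,int((.11-a)*2500)),(0,0,255),1)
for b in (-.0375,-.015,-.01,.01,.0375): cv2.line(img,(int((.06-b)*2500),0),(int((.06-b)*2500),600),(0,255,0),1)
c2=load("w2"); f2=cv2.imread("pics/w2.png")
# fixture corners from colour-segmented plate via screw/edges: corners seen by eye refined by mask
g=unproj(c2,[[130,76],[349,74],[341,237],[146,238]],0.01); print(np.round(g,4)); 
e=[g[0]-g[1],g[3]-g[2]]; print([np.linalg.norm(v[:2]) for v in e],[np.arctan2(-v[0],v[1]) for v in e], [np.linalg.norm((g[0]-g[3])[:2]),np.linalg.norm((g[1]-g[2])[:2])],[np.arctan2(v[1],v[0]) for v in (g[0]-g[3],g[1]-g[2])])
n=unproj(c2,[[285,125]],0.03)[0]; print(n, unproj(c2,[[172,125]],.058))
im2=rect(c2,f2,n[0],n[1],0,0.03,(-.03,.03),(-.03,.03),10000)
cv2.line(im2,(300,290),(300,310),(0,0,255),1);cv2.line(im2,(290,300),(310,300),(0,0,255),1)
cv2.imwrite("pics/rect.png",np.hstack([cv2.resize(img,(300,600)),im2[:,50:550]]))
E
```

```text
wrench [ 0.54377021 -0.26212088 -0.01431854] 303.3466796875 4831
[[ 0.6407  0.1158  0.01  ]
 [ 0.6423 -0.1311  0.01  ]
 [ 0.4433 -0.136   0.01  ]
 [ 0.4427  0.1156  0.01  ]]
[np.float64(0.24690616670199267), np.float64(0.25152789591161623)] [np.float64(0.0061217591141522875), np.float64(0.0023967869867124736)] [np.float64(0.19806708827836744), np.float64(0.19903448418161412)] [np.float64(0.0010872217913549492), np.float64(0.02432469685685268)]
[ 0.58749131 -0.05840202  0.03      ] [[0.59014681 0.06064587 0.058     ]]
```

View pics/rect.png

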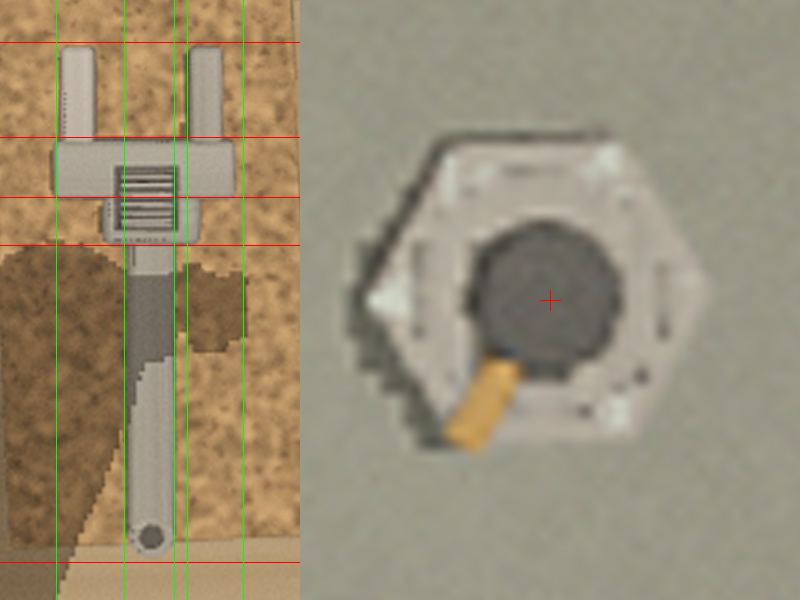

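Run:
```python
from fit import *
for t in("w1","w2"):
    c=load(t); f=cv2.imread(f"pics/{t}.png"); im=rect(c,f,.588,-.058,0,.03,(-.03,.03),(-.03,.03),10000)
    h=cv2.cvtColor(im,cv2.COLOR_BGR2HSV); m=((h[...,0]<25)&(h[...,1]>120)&(h[...,2]>100)).astype(np.uint8)
    r,cc=np.nonzero(m[150:500,150:500]); r+=150;cc+=150; pts=np.c_[(300-r),(300-cc)]*1e-4; ce=pts.mean(0)
    w,v=np.linalg.eigh(np.cov(pts.T)); d=v[:,1]; d=d if d@ce>0 else -d
    s=((h[...,1]<60)&(h[...,2]<130)&(h[...,2]>60))
    print(t,len(pts),"mark centre",ce+[.588,-.058],"axis deg",np.degrees(np.arctan2(d[1],d[0])),"radial deg",np.degrees(np.arctan2(ce[1],ce[0])))
nut=np.array([.588,-.058])
for ph in np.radians([95,62,35,0,-30,-33]):
    g=nut-.075*np.array([np.cos(ph),np.sin(ph)])
    for k in(0,np.pi):
        q=robot.inverse_kinematics([*g,.026],down(ph+k)); print(round(np.degrees(ph)),round(k,1),g.round(3),None if q is None else np.round(q,2))
```

```text
w1 2910 mark centre [ 0.57619945 -0.0510367 ] axis deg 145.5166573533312 radial deg 149.4558852416111
w2 3016 mark centre [ 0.5771995  -0.05194559] axis deg 150.42446739843803 radial deg 150.7264186499474
95 0 [ 0.595 -0.133] [ 0.43  0.64 -0.41  1.83  0.37  0.74 -0.1 ]
95 3.1 [ 0.595 -0.133] [ 0.08  0.61  0.05  1.86 -0.04  0.68 -2.9 ]
62 0 [ 0.553 -0.124] [ 0.36  0.58 -0.32  1.94  0.28  0.67 -0.62]
62 3.1 [ 0.553 -0.124] [-0.5   0.74  0.84  2.   -0.81  0.77 -2.79]
35 0 [ 0.527 -0.101] [ 0.26  0.53 -0.24  2.02  0.21  0.61 -1.07]
35 3.1 [ 0.527 -0.101] [ 0.93  0.89 -1.19  1.98  1.    1.03  1.43]
0 0 [ 0.513 -0.058] [ 0.15  0.5  -0.19  2.07  0.17  0.58 -1.73]
0 3.1 [ 0.513 -0.058] [ 0.87  0.86 -1.19  2.02  0.99  1.01  0.73]
-30 0 [ 0.523 -0.021] [ 0.04  0.51 -0.15  2.05  0.13  0.59 -2.29]
-30 3.1 [ 0.523 -0.021] [ 0.41  0.58 -0.61  2.03  0.52  0.69  0.5 ]
-33 0 [ 0.525 -0.017] [ 0.03  0.51 -0.14  2.05  0.13  0.59 -2.35]
-33 3.1 [ 0.525 -0.017] [ 0.39  0.58 -0.61  2.02  0.52  0.69  0.45]
```

Run:
```python
from h import *
W=np.array([.543,-.262]); yw=-.011; nut=np.array([.588,-.058]); ph=np.radians(31)
u=np.array([np.cos(ph),np.sin(ph)]); v=np.array([-u[1],u[0]])
robot.gripper_to(.05)
robot.move_to([*W,.10],down(yw)); robot.move_l([*W,.0195],speed=.08)
robot.gripper_to(.0,effort=90); o=sensors.get_obs(); print("grip",o["grip_width"],o["gripper_force"],o["force"])
robot.move_l([*W,.11],speed=.1); o=sensors.get_obs(); print("lift",o["grip_width"],o["force"],o["ft_torque"])
off=-.0034  # nut in the middle of the open gap
g=nut-.075*u+off*v
robot.move_to([*g,.11],down(ph))
c,f,r=look("w3",["wrench"],[.1]); print(sensors.get_obs()["time_s"], sensors.get_obs()["grip_width"])
```

```text
grip 2.267926176150055e-05 0.0 [-0.24257469  0.24141071 -0.29937699]
lift 8.488507524298954e-05 [-0.44420311  0.21704175  0.13527273] [ 0.02401716 -0.01873533  0.03590568]
wrench [(0.65, [454.0, 231.0], 8337, [0.5798, -0.1912])]
10.6 -0.00014454247317360005
```

View pics/w3.png

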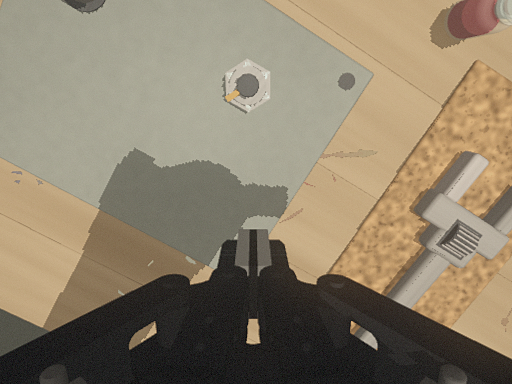

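Run:
```python
from fit import *
c=load("w3"); o=sensors.get_obs(); p=o["ee_pos"]; print(p,o["tcp_rot"], down(np.radians(31)))
print("tcp px",proj(c,p),"tip px",proj(c,[p[0],p[1],p[2]-.014]))
print(unproj(c,[[480,160],[458,240],[375,330],[247,86]],.022))
robot.move_to([.50,-.20,.22],down(0))
c,f,r=look("w4",["wrench"],[.02]); m=r["wrench"][0]["region"]
q,co=fitw(c,m,[.543,-.262,-.011],.004); print(q,co,m.sum())
img=rect(c,f,*q,0.022,(-.13,.11),(-.06,.06),2500)
for a in (-.115,.012,.031,.055,.093): cv2.line(img,(0,int((.11-a)*2500)),(300,int((.11-a)*2500)),(0,0,255),1)
for b in (-.0375,-.015,-.01,.01,.0375): cv2.line(img,(int((.06-b)*2500),0),(int((.06-b)*2500),600),(0,255,0),1)
cv2.imwrite("pics/cmp.png",np.hstack([img,f[:,:]if 0 else cv2.resize(f,(500,375),interpolation=cv2.INTER_AREA)[:,:].copy() if 0 else cv2.copyMakeBorder(cv2.resize(f,(500,375)),0,225,0,0,cv2.BORDER_CONSTANT)]))
```

```text
[ 0.52551597 -0.10087319  0.10979658] [ 2.66760567e-04  9.63922528e-01  2.66182758e-01 -1.67841454e-04] [np.float64(5.900534750414269e-17), np.float64(0.9636304532086231), np.float64(0.2672383760782569), np.float64(1.6363631093678696e-17)]
tcp px [[255.7127066  238.44516402]] tip px [[255.469428   227.73231944]]
[[ 0.63147438 -0.23179626  0.022     ]
 [ 0.57353544 -0.26030051  0.022     ]
 [ 0.47173282 -0.25457906  0.022     ]
 [ 0.58751634 -0.05724003  0.022     ]]
wrench [(0.89, [314.0, 88.0], 5761, [0.5757, -0.2617])]
[ 0.54232564 -0.26132146 -0.00261241] 486.21875 5761
```

View pics/cmp.png

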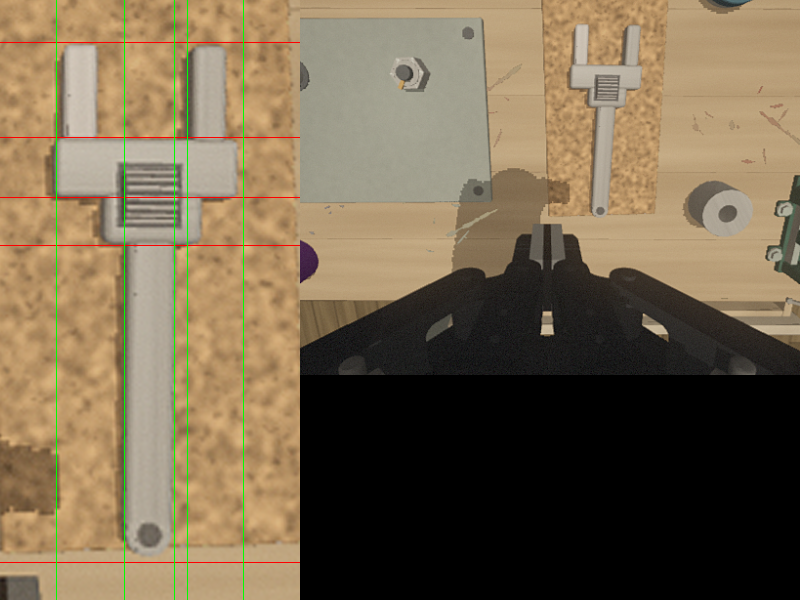

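Run:
```python
from h import *
W=np.array([.5422,-.2615]); yw=-.006
robot.gripper_to(.06); print(sensors.get_obs()["grip_width"])
robot.move_to([*W,.08],down(yw)); robot.move_l([*W,.0195],speed=.08); o=sensors.get_obs(); print(o["ee_pos"],o["force"],o["grip_width"])
for w in(.035,.022,.012):
    robot.gripper_to(w,effort=60); o=sensors.get_obs(); print(w,o["ee_pos"],o["force"],o["grip_width"],o["gripper_force"])
look("w5",["wrench"],[.02])
```

```text
0.06007052556589081
[ 0.54252066 -0.26162797  0.01970813] [-0.13158806 -0.60363434 -0.16761915] 0.05976623157333381
0.035 [ 0.54235996 -0.26159825  0.01979983] [ 0.16131992 -0.12069445  1.1646961 ] 0.03506583479381528 0.0
0.022 [ 0.54218399 -0.26150993  0.01951942] [1.32421266 0.57017479 0.4092843 ] 0.022580944840255895 0.0
0.012 [ 0.54216679 -0.26151063  0.01946927] [-0.07417394  0.48199947  0.84221817] 0.012267598368068905 0.0
wrench [(0.75, [254.0, 155.0], 21137, [0.5842, -0.2627])]
```

View pics/w5.png

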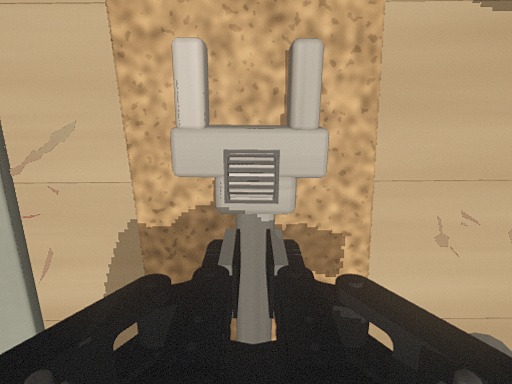

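Run:
```python
from h import *
im=[]
for w,e in((.0,30),(.0,90)):
    robot.gripper_to(w,effort=e); robot.sleep(.3); o=sensors.get_obs(); print(w,o["ee_pos"],o["force"],o["grip_width"],o["gripper_force"])
    im.append(vision.grab_frame("wrist")[180:384,150:360])
p=o["ee_pos"]
robot.move_l([p[0],p[1],.035],speed=.03); o=sensors.get_obs(); print("lift",o["force"],o["grip_width"],o["gripper_force"])
im.append(vision.grab_frame("wrist")[180:384,150:360])
cv2.imwrite("pics/g.png",cv2.resize(np.hstack(im),None,fx=1.25,fy=1.25))
```

```text
0.0 [ 0.54220147 -0.26149295  0.01949181] [-0.53090069 -0.07760947  1.21573219] -0.00022049337801921854 0.0
0.0 [ 0.54221864 -0.26150574  0.01949766] [-0.79638738  0.28074695  0.15091484] 0.00021817552820805846 0.0
lift [-0.58904588  0.72924587  0.47481812] 0.00018639411375165148 0.0
```

View pics/g.png

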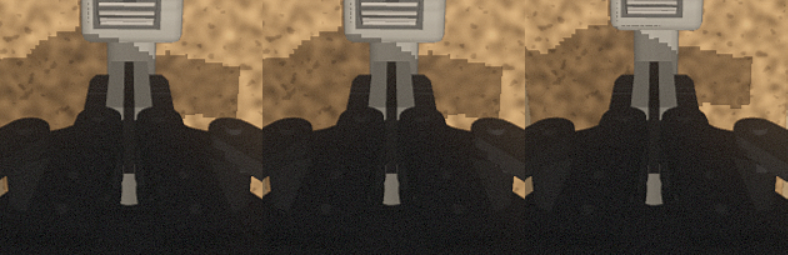

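```bash
cat >> h.py <<'E'
def probe(xy,z0,zmin,fth=3.0,step=.001):
    z=z0; robot.move_l([*xy,z]); robot.sleep(.2); b=np.mean([sensors.get_obs()["force"][2] for _ in range(5)])
    while z>zmin:
        z-=step; robot.move_l([*xy,z],speed=.02); f=sensors.get_obs()["force"][2]-b
        if abs(f)>fth: break
    return z,f,sensors.get_obs()["ee_pos"][2]
E
python3 - <<'E'
from fit import *
c=load("w1")
g=unproj(c,[[188,42],[310,38],[309,270],[205,272]],.004); print(g.round(3))
p=sensors.get_obs()["ee_pos"]
print(probe([p[0],p[1]],.022,-.004))
robot.move_l([p[0],p[1],.04])
print(sensors.get_obs()["time_s"])
E
```

```text
[[ 0.692 -0.195  0.004]
 [ 0.695 -0.321  0.004]
 [ 0.429 -0.332  0.004]
 [ 0.426 -0.202  0.004]]
(0.007999999999999986, np.float64(4.940684684628276), np.float64(0.008606038801417554))
20.7667
```

Run:
```python
from fit import *
robot.move_l([.50,-.166,.05])
print(probe([.50,-.166],.02,-.016))
o=sensors.get_obs();print(o["force"]);robot.move_l([.50,-.166,.05])
c=cam("wrist"); f=vision.grab_frame("wrist"); p=o["ee_pos"].copy(); p[2]=.05
for k in(.014,0,-.011): print(k,proj(c,[[p[0]+a,p[1],p[2]-k] for a in(.011,-.011)]).round())
```

```text
(-0.012000000000000014, np.float64(10.812072381258089), np.float64(-0.011281993552503165))
[-2.26785863  0.93074581  9.70290022]
0.014 [[252. 207.]
 [253. 245.]]
0 [[252. 216.]
 [253. 257.]]
-0.011 [[252. 225.]
 [253. 268.]]
```

The tips really end about 12 mm behind the reported TCP: bench contact came at TCP z ≈ -0.0115, and handle contact agrees with that. I'll use this offset and regrasp.

Run:
```python
from h import *
W=np.array([.5422,-.2615]); yw=-.006
robot.move_l([.5,-.166,.10]); robot.gripper_to(.05)
robot.move_to([*W,.06],down(yw)); robot.move_l([*W,-.006],speed=.06); o=sensors.get_obs(); print(o["ee_pos"],o["force"])
robot.gripper_to(0,effort=90); o=sensors.get_obs(); print("grip",o["ee_pos"],o["force"],o["grip_width"],o["gripper_force"])
if o["grip_width"]>.012:
    robot.move_l([*W,.004],speed=.03); o=sensors.get_obs(); print("lift",o["force"],o["ft_torque"],o["grip_width"],o["gripper_force"])
print(o["time_s"])
```

```text
[ 0.5425374  -0.26163724 -0.00558555] [-0.23612438 -0.27586955  0.50905366]
grip [ 0.54246822 -0.26183721 -0.00527354] [-0.82859412 -0.48641208  5.15447061] 0.017897585064637334 87.94983744621277
lift [-3.36967412e-03  3.00299597e-01 -4.55439588e+00] [0.02363768 0.12423933 0.0091542 ] 0.018651570407052797 59.19753670692444
34.45
```

Run:
```python
from h import *
W=np.array([.5422,-.2615]); nut=np.array([.588,-.058]); ph=np.radians(31)
u=np.array([np.cos(ph),np.sin(ph)]); v=np.array([-u[1],u[0]])
robot.move_l([*W,.06],speed=.1)
g=nut-.075*u-.0034*v
robot.move_to([*g,.06],down(ph)); o=sensors.get_obs(); print(o["ee_pos"],o["grip_width"],o["gripper_force"],o["force"],o["time_s"])
look("w6",["wrench","nut_top"],[.08,.03])
cv2.imwrite("pics/w6b.png",cv2.resize(cv2.imread("pics/w6.png"),(768,576),interpolation=cv2.INTER_CUBIC))
```

```text
[ 0.52505613 -0.09874789  0.05957611] 0.017390380254787247 93.11174869537354 [ 0.27128754 -0.1410126  -4.47833422] 35.85
wrench [(0.72, [252.0, 162.0], 28454, [0.5614, -0.0767])]
nut_top [(0.86, [247.0, 81.0], 2953, [0.5887, -0.0569])]
```

View pics/w6b.png

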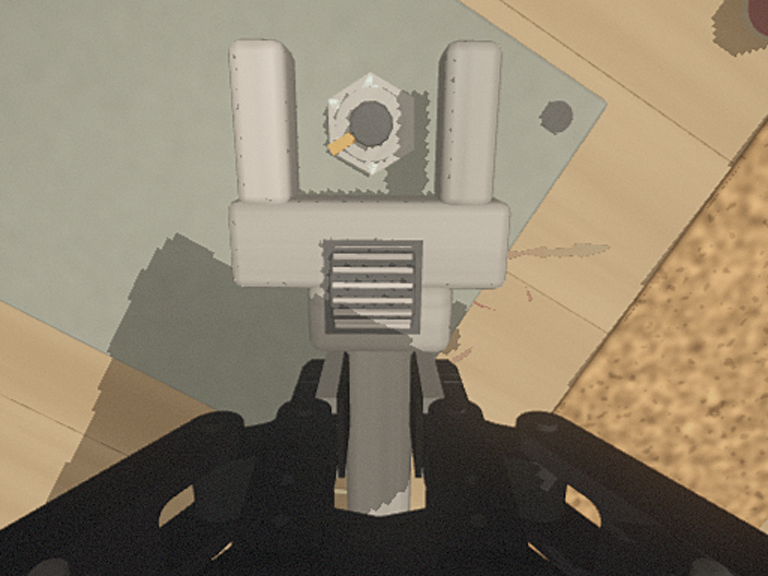

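The picture shows the wrench level in the grip, with the nut (corners at top and bottom, (371,75)/(371,172) in the 1.5x view) between the jaws at the right angle. I'll compute the jaw faces against the nut, then lower.

Run:
```python
from fit import *
c=load("w6"); ph=np.radians(31); u=np.array([np.cos(ph),np.sin(ph)]); v=np.array([-u[1],u[0]])
o=sensors.get_obs(); t=o["ee_pos"][:2]
for z in(.088,.082):
    P=unproj(c,np.array([[295,125],[440,125],[371,200],[236,125],[499,125]])/1.5,z)[:,:2]-t
    print(z,[(round(1e3*(p@u),1),round(1e3*(p@v),1)) for p in P])
n=unproj(c,np.array([[371,124]])/1.5,.03)[:,:2]; print("nut",n, 1e3*((n-t)@u),1e3*((n-t)@v))
```

```text
0.088 [(np.float64(73.5), np.float64(22.2)), (np.float64(73.6), np.float64(-12.6)), (np.float64(55.7), np.float64(4.0)), (np.float64(73.5), np.float64(36.4)), (np.float64(73.6), np.float64(-26.8))]
0.082 [(np.float64(73.7), np.float64(23.2)), (np.float64(73.8), np.float64(-13.3)), (np.float64(55.0), np.float64(4.1)), (np.float64(73.7), np.float64(38.0)), (np.float64(73.8), np.float64(-28.2))]
nut [[ 0.58794077 -0.05756575]] [75.84819774] [4.84285017]
```

Run:
```python
from h import *
ph=np.radians(31); u=np.array([np.cos(ph),np.sin(ph)]); v=np.array([-u[1],u[0]])
nut=np.array([.588,-.058]); g=nut-.075*u-.0034*v
f0=sensors.get_obs()["force"].copy()
robot.move_l([*g,.02],speed=.06); print(sensors.get_obs()["force"]-f0)
for z in(.01,.005,.003,.002,.001,0.,-.001):
    robot.move_l([*g,z],speed=.03); o=sensors.get_obs(); d=o["force"]-f0; print(z,o["ee_pos"],d.round(2))
    if np.abs(d).max()>4: break
g2=g+.0025*v
robot.move_l([*g2,z],speed=.02); o=sensors.get_obs(); print(o["ee_pos"],(o["force"]-f0).round(2),o["ft_torque"].round(2),o["time_s"])
```

```text
[ 0.11356967 -0.89764286 -1.60625139]
0.01 [ 0.52533539 -0.09953962  0.0098518 ] [-0.23 -1.05 -0.16]
0.005 [ 0.52525555 -0.09950932  0.00477077] [-0.56  0.02 -0.91]
0.003 [ 0.52541685 -0.09951912  0.00292343] [ 0.27 -0.58 -0.88]
0.002 [ 0.52545919 -0.09955684  0.0019788 ] [-0.22 -0.31 -0.56]
0.001 [ 0.52551814 -0.09955841  0.0010032 ] [-0.01  0.84 -0.92]
0.0 [ 0.52553679 -0.09959095  0.00076037] [-2.92  0.31  7.65]
[ 0.52503704 -0.09799337  0.00068933] [-0.68 -2.26  8.54] [-0.52  0.14 -0.  ] 38.8917
```

```bash
cat > roll.py <<'E'
from h import *
def roll(O,ph,strokes,zc=.0235,a=-.008,b=.008,Ft=7.0):
    u=np.array([np.cos(ph),np.sin(ph)]); v=np.array([-u[1],u[0]])
    P=lambda s:O+(.032+s)*u+.002*v
    for k in range(strokes):
        robot.move_l([*P(a),zc+.006],speed=.12); robot.sleep(.1)
        b0=np.mean([sensors.get_obs()["force"] for _ in range(5)],0)
        z=zc+.002
        while z>zc-.006:
            robot.move_l([*P(a),z],speed=.03); fz=sensors.get_obs()["force"][2]-b0[2]
            if fz>Ft-2: break
            z-=.0004
        L=[]
        n=4
        for s in np.linspace(a,b,n+1)[1:]:
            robot.move_l([*P(s),z],speed=.04); d=sensors.get_obs()["force"]-b0; L.append((round(float(d[2]),1),round(float(d[:2]@u),1)))
            z+= .0001*np.clip((d[2]-Ft),-4,4)
        print(k,"z",round(z,4),L)
        robot.move_l([*P(b),zc+.006],speed=.1)
E
python3 - <<'E'
from roll import *
ph=np.radians(31); u=np.array([np.cos(ph),np.sin(ph)]); v=np.array([-u[1],u[0]])
robot.gripper_to(.05); t=sensors.get_obs()["ee_pos"].copy()
O=t[:2]+.0018*v; print("O",O)
robot.move_l([*t[:2],.08],speed=.15); robot.gripper_to(0,effort=60)
roll(O,ph,2)
robot.move_l([*(O-.02*u),.08],speed=.15)
look("w7",["wrench"],[.025]); print(sensors.get_obs()["time_s"])
cv2.imwrite("pics/w7b.png",cv2.resize(cv2.imread("pics/w7.png"),(768,576),interpolation=cv2.INTER_CUBIC))
E
```

```text
O [ 0.5231644  -0.09556369]
0 z 0.0228 [(5.7, -1.5), (6.1, -1.9), (7.8, -2.0), (5.7, -1.8)]
1 z 0.0229 [(8.6, -0.8), (7.0, -0.3), (7.4, -1.5), (6.5, -1.0)]
wrench [(0.8, [256.0, 111.0], 12460, [0.5585, -0.0765])]
48.7167
```

View pics/w7b.png

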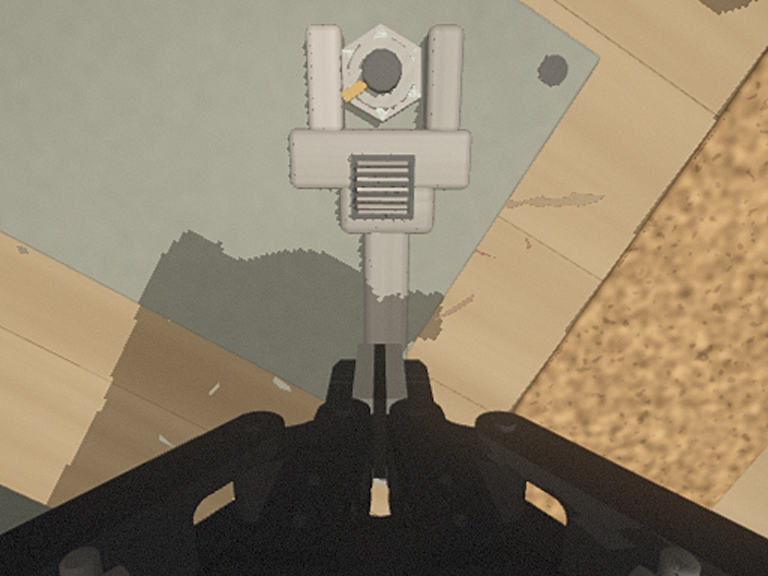

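```bash
sed -i 's/z=zc+.002$/z=zc/; s/n=4$/n=3/' roll.py
python3 - <<'E'
from roll import *
ph=np.radians(31); u=np.array([np.cos(ph),np.sin(ph)])
O=np.array([.52316,-.09556])
roll(O,ph,2,zc=.0231,a=-.009,b=.009)
robot.move_l([*(O-.02*u),.08],speed=.2)
look("w8",["wrench"],[.025]); print(sensors.get_obs()["time_s"])
cv2.imwrite("pics/w8b.png",cv2.resize(cv2.imread("pics/w8.png")[:180,150:380],(768,600),interpolation=cv2.INTER_CUBIC))
E
```

```text
0 z 0.0229 [(8.0, -1.6), (8.4, -1.4), (6.4, -1.4)]
1 z 0.0235 [(13.0, -4.8), (12.2, -6.2), (6.8, -4.3)]
wrench [(0.76, [258.0, 108.0], 12064, [0.5612, -0.0767])]
54.075
```

View pics/w8b.png

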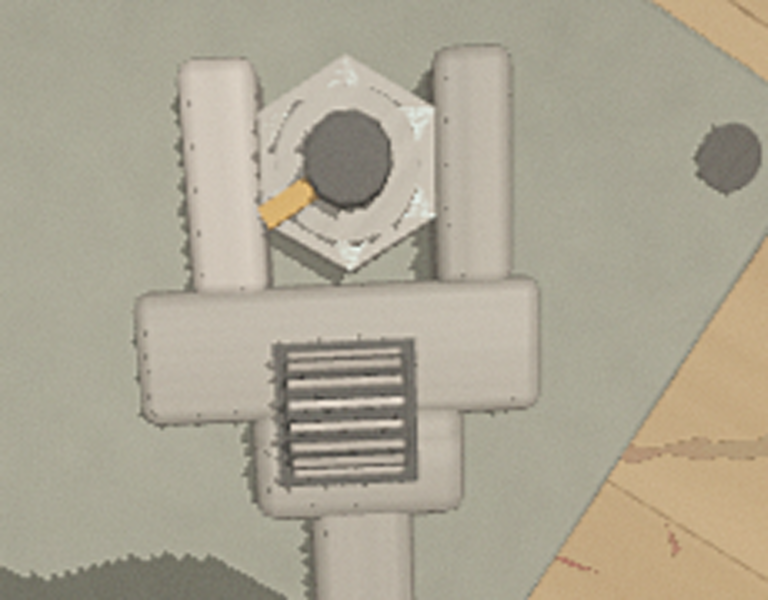

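Fit confirmed: both jaws lie on the nut's flats and the stroke force has risen. The wrench now sits at about 33°. Next I regrasp the handle and turn.

Run:
```python
from h import *
nut=np.array([.588,-.0577]); Rr=.0762
P=lambda d:nut-Rr*np.array([np.cos(np.radians(d)),np.sin(np.radians(d))])
d=33.2
robot.gripper_to(.05)
robot.move_to([*P(d),.06],down(np.radians(d))); robot.move_l([*P(d),.0015],speed=.08)
robot.gripper_to(0,effort=90); robot.sleep(.1); o=sensors.get_obs(); f0=o["force"].copy(); print("grip",o["grip_width"],o["gripper_force"],f0.round(1),o["ft_torque"].round(2))
def step(d):
    robot.move_l([*P(d),.0015],down(np.radians(d)),speed=.06); o=sensors.get_obs(); r=np.radians(d)
    t=(o["force"]-f0)@np.array([-np.sin(r),np.cos(r),0]); print(d,"tang",round(t,1),"F",(o["force"]-f0).round(1),"M",o["ft_torque"].round(2)); return t
for d in np.arange(26,-26,-7.): t=step(d)
for d in np.arange(-25,-34,-1.5):
    t=step(d)
    if abs(t)>12: break
look("w9",["wrench"],[.025]); print(sensors.get_obs()["time_s"],sensors.get_obs()["joint_positions"].round(2))
```

```text
grip 0.017267731375322656 88.23062181472778 [-1.5  0.4  5.2] [0.07 0.37 0.07]
26.0 tang 1.2 F [-2.5  0.2  3.8] M [ 0.24  0.85 -0.27]
19.0 tang 1.6 F [-3.   0.7  4.4] M [ 0.25  0.96 -0.35]
12.0 tang 1.7 F [-4.1  0.9  4.9] M [ 0.28  1.08 -0.35]
5.0 tang 1.6 F [-3.9  1.2  4.6] M [ 0.27  1.11 -0.37]
-2.0 tang 1.6 F [-4.3  1.8  4.9] M [ 0.34  1.08 -0.39]
-9.0 tang 1.2 F [-4.4  1.9  5.1] M [ 0.41  1.05 -0.48]
-16.0 tang 1.3 F [-4.   2.5  4.4] M [ 0.4   1.02 -0.48]
-23.0 tang 0.4 F [-2.9  1.7  3.8] M [ 0.41  0.89 -0.54]
-25.0 tang -2.6 F [-4.1 -1.   6.1] M [-0.19  1.1   0.07]
-26.5 tang -3.3 F [-4.3 -1.5  5.2] M [-0.26  1.11  0.15]
-28.0 tang -3.1 F [-4.2 -1.3  6.2] M [-0.18  1.15  0.09]
-29.5 tang -3.2 F [-4.4 -1.2  5.7] M [-0.08  1.19  0.13]
-31.0 tang -3.2 F [-5.  -0.7  6.3] M [-0.15  1.19  0.1 ]
-32.5 tang -3.6 F [-4.5 -1.3  5.4] M [-0.14  1.15  0.12]
wrench [(0.76, [251.0, 159.0], 27884, [0.5602, -0.0404])]
60.3 [-0.14  0.55  0.07  2.07 -0.07  0.52 -2.16]
```

Run:
```python
from fit import *
f=cv2.imread("pics/w9.png"); cv2.imwrite("pics/w9b.png",cv2.resize(f,(768,576),interpolation=cv2.INTER_CUBIC))
o=sensors.get_obs(); print(o["grip_width"],o["gripper_force"],o["ee_pos"],R.from_quat(np.roll(o["tcp_rot"],-1)).as_euler("zyx",degrees=True))
```

```text
0.017594298703265857 89.18091773986816 [ 0.52240283 -0.016888    0.002238  ] [ 3.24855634e+01 -1.28513773e-01  1.79998441e+02]
```

View pics/w9b.png

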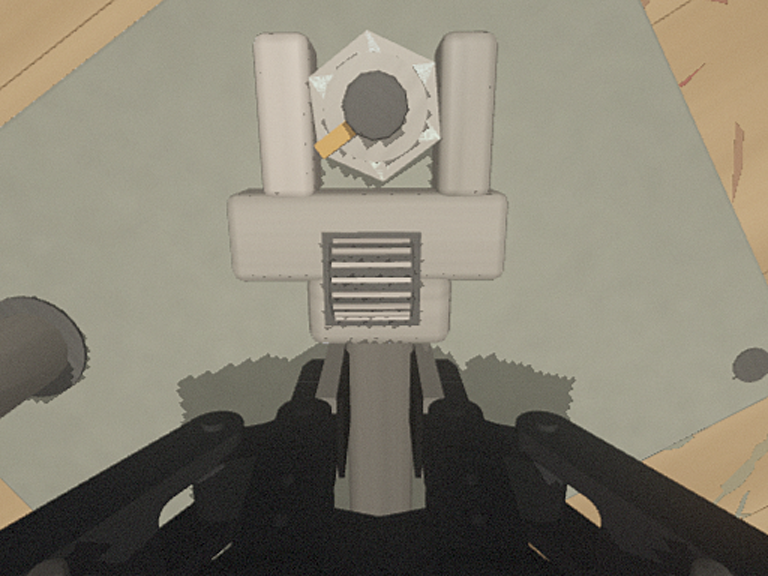

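```bash
cat > nutang.py <<'E'
from fit import *
def nutang(t,ce=(.588,-.0577),out=None):
    c=load(t); f=cv2.imread(f"pics/{t}.png"); im=rect(c,f,*ce,0,.030,(-.03,.03),(-.03,.03),10000)
    h=cv2.cvtColor(im,cv2.COLOR_BGR2HSV); m=((h[...,0]<25)&(h[...,1]>120)&(h[...,2]>100)).astype(np.uint8)
    yy,xx=np.mgrid[:600,:600]; m&=(np.hypot(yy-300,xx-300)<220)
    r,cc=np.nonzero(m); pts=np.c_[(300-r),(300-cc)]*1e-4; k=pts.mean(0); w,v=np.linalg.eigh(np.cov(pts.T)); d=v[:,1]*np.sign(v[:,1]@k)
    # stud circle (top at z=.040)
    im4=rect(c,f,*ce,0,.040,(-.03,.03),(-.03,.03),10000); g=cv2.GaussianBlur(cv2.cvtColor(im4,cv2.COLOR_BGR2GRAY),(0,0),6)
    s=(g<115)&(np.hypot(yy-300,xx-300)<110); r,cc=np.nonzero(s); sc=np.array([300-r.mean(),300-cc.mean()])*1e-4 if len(r) else np.zeros(2)
    a=lambda q:round(float(np.degrees(np.arctan2(q[1],q[0]))),1)
    print(t,"mark axis",a(d),"radial",a(k),"radial about stud",a(k-sc),"stud off mm",(sc*1e3).round(1),"area mm2",s.sum()/1e4*1e-0)
    return im
if __name__=="__main__":
    L=[nutang(t) for t in("w1","w2","w6","w7","w8","w9")]
    cv2.imwrite("pics/nuts.png",np.hstack([cv2.resize(L[i],(260,260),interpolation=cv2.INTER_AREA) for i in(2,4,5)]))
E
python3 nutang.py
```

```text
w1 mark axis 145.5 radial 150.5 radial about stud 142.1 stud off mm [ 0.5 -2.9] area mm2 2.1177
w2 mark axis 150.4 radial 152.0 radial about stud 157.2 stud off mm [0.3 1.1] area mm2 1.7406
w6 mark axis 151.5 radial 151.9 radial about stud 143.4 stud off mm [-3.5  0.3] area mm2 0.588
w7 mark axis 152.2 radial 152.0 radial about stud 134.3 stud off mm [-4.5 -0.6] area mm2 0.4095
w8 mark axis 154.7 radial 152.4 radial about stud 134.8 stud off mm [-4.4 -0.8] area mm2 0.4167
w9 mark axis 94.4 radial 95.0 radial about stud 90.3 stud off mm [-1.   0.6] area mm2 1.3629
```

View pics/nuts.png

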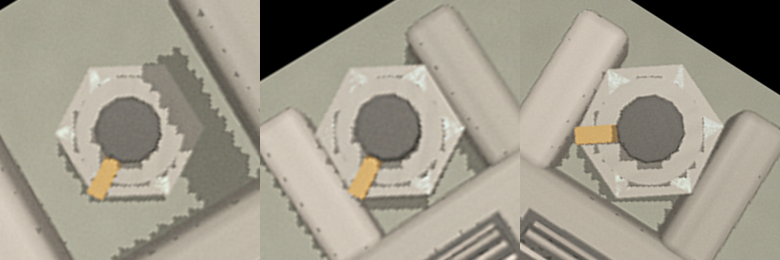

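Run:
```python
from roll import *
nut=np.array([.588,-.0577]); Rr=.0762
P=lambda d:nut-Rr*np.array([np.cos(np.radians(d)),np.sin(np.radians(d))])
d=-25.5; robot.move_l([*P(d),.0015],down(np.radians(d)),speed=.05); print(sensors.get_obs()["force"].round(1))
O=P(d); ph=np.radians(d); u=np.array([np.cos(ph),np.sin(ph)])
robot.gripper_to(.05); robot.move_l([*O,.07],speed=.2); robot.gripper_to(0,effort=60)
roll(O,ph,2,zc=.0231,a=-.009,b=.009)
robot.move_l([*(O-.02*u),.08],speed=.2)
c,f,r=look("w10",["wrench"],[.025]); print(sensors.get_obs()["time_s"])
from nutang import nutang
nutang("w10")
q,co=fitw(c,r["wrench"][0]["region"],[*O,ph],.010); print("fit",q[:2],np.degrees(q[2]),co)
cv2.imwrite("pics/w10b.png",cv2.resize(f[:180,150:380],(768,600),interpolation=cv2.INTER_CUBIC))
```

```text
[-6.  -0.8 10.4]
0 z 0.0234 [(7.9, -1.2), (10.0, -3.6), (9.8, -4.5)]
1 z 0.0236 [(12.6, -4.9), (7.7, -3.6), (7.5, -4.6)]
wrench [(0.79, [255.0, 110.0], 12191, [0.5557, -0.0438])]
67.0167
w10 mark axis 93.4 radial 95.0 radial about stud 88.8 stud off mm [-1.3  0.7] area mm2 1.5405Traceback (most recent call last):
  File "<stdin>", line 12, in <module>
NameError: name 'fitw' is not defined
```

Run:
```python
from nutang import *
nut=np.array([.588,-.0577]); Rr=.0762
P=lambda d:nut-Rr*np.array([np.cos(np.radians(d)),np.sin(np.radians(d))])
d=-25.5
robot.gripper_to(.05); robot.move_l([*P(d),.07],speed=.25); robot.move_l([*P(d),.0025],speed=.1)
robot.gripper_to(0,effort=90); robot.sleep(.1); o=sensors.get_obs(); f0=o["force"].copy(); print("grip",o["grip_width"],f0.round(1),o["ft_torque"].round(2))
for d in np.arange(-26.5,-35,-1.):
    robot.move_l([*P(d),.0025],down(np.radians(d)),speed=.04); robot.sleep(.05); o=sensors.get_obs(); r=np.radians(d)
    print(d,"tang",round((o["force"]-f0)@np.array([-np.sin(r),np.cos(r),0]),1),"F",(o["force"]-f0).round(1),"M",o["ft_torque"].round(2))
    if d in(-30.5,-34.5):
        t=f"w11{int(-d)}"; c,f,_=look(t,[],[]); nutang(t)
cv2.imwrite("pics/w11b.png",cv2.resize(f,(768,576),interpolation=cv2.INTER_CUBIC)); print(o["time_s"])
```

```text
grip 0.017486029349672437 [-1.7 -0.1  7.2] [-0.01  0.39  0.02]
-26.5 tang -1.2 F [-1.3 -0.7  0.4] M [-0.34  0.5   0.2 ]
-27.5 tang -1.3 F [-1.5 -0.7  1.4] M [-0.29  0.57  0.2 ]
-28.5 tang -0.7 F [-1.2 -0.1  1.1] M [-0.23  0.56  0.29]
-29.5 tang -1.1 F [-0.8 -0.8  0.6] M [-0.26  0.6   0.23]
-30.5 tang -1.2 F [-1.9 -0.2  1.3] M [-0.24  0.65  0.25]
w1130 mark axis 91.3 radial 91.6 radial about stud 87.0 stud off mm [-1.   0.5] area mm2 1.3583
-31.5 tang -1.4 F [-1.3 -0.9  1.5] M [-0.42  0.73  0.41]
-32.5 tang -1.4 F [-1.8 -0.5  2.1] M [-0.4   0.82  0.43]
-33.5 tang -2.8 F [-3.4 -1.2  3.8] M [-0.41  1.05  0.37]
-34.5 tang -3.2 F [-4.4 -0.8  3.8] M [-0.37  1.09  0.39]
w1134 mark axis 90.2 radial 91.0 radial about stud 85.6 stud off mm [-1.1  0.6] area mm2 1.3038
71.8667
```

View pics/w11b.png

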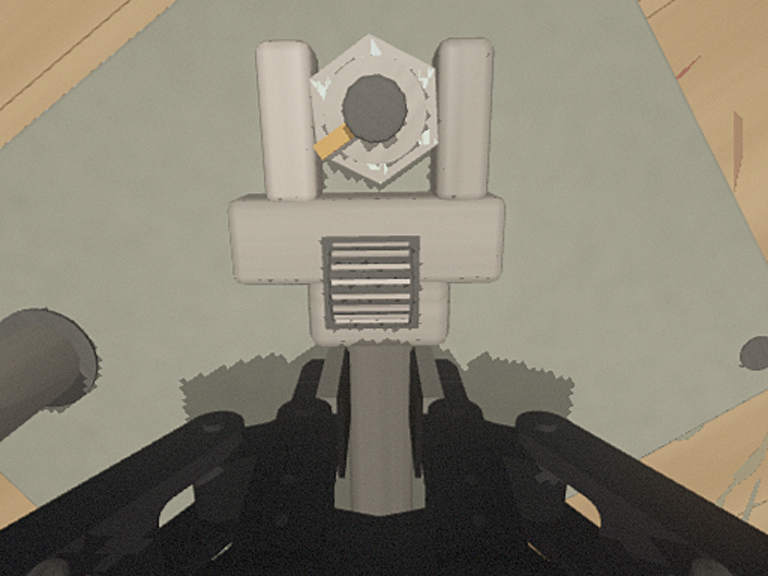

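The mark has stopped at about 90.6° while the wrench kept moving and the jaw yielded: the nut is at its stop. I'll take the wrench back to the mat, then look at the right sleeve.

Run:
```python
from nutang import *
nut=np.array([.588,-.0577]); Rr=.0762
P=lambda d:nut-Rr*np.array([np.cos(np.radians(d)),np.sin(np.radians(d))])
for d in(-36.,-30.):
    robot.move_l([*P(d),.0025],down(np.radians(d)),speed=.05)
r=np.radians(d)
robot.move_l([*P(d),.07],speed=.1); o=sensors.get_obs(); print("up",o["grip_width"],o["force"].round(1))
M=np.array([.550,-.2615])
robot.move_to([*M,.07],down(0)); o=sensors.get_obs(); print(o["grip_width"],o["force"].round(1))
robot.move_l([*M,.003],speed=.12)
for z in(0.,-.002,-.004,-.005,-.006,-.007):
    robot.move_l([*M,z],speed=.03); f=sensors.get_obs()["force"]
    if f[2]>1: break
print(z,f.round(1))
robot.gripper_to(.05); robot.move_l([*M,.08],speed=.2); robot.gripper_to(.085)
robot.move_to([.45,-.36,.20],down(0))
c,f,o=look("w12",["wrench","sleeve_a","mat"],[.02,.02,.004]); np.savez("pics/w12r.npz",*[x["region"] for x in o["sleeve_a"]]); print(sensors.get_obs()["time_s"])
```

```text
up 0.01719401087478019 [ 0.5 -0.4 -5. ]
0.01726689106693128 [ 0.4  1.1 -3.7]
-0.004 [-4.3  1.7  9.7]
wrench [(0.92, [155.0, 43.0], 6189, [0.5668, -0.2675]), (0.46, [174.0, 100.0], 17691, [0.5149, -0.2815])]
sleeve_a [(0.83, [296.0, 173.0], 2631, [0.4425, -0.4024])]
mat [(0.62, [173.0, 99.0], 17661, [0.5164, -0.2767])]
78.1083
```

View pics/w12.png

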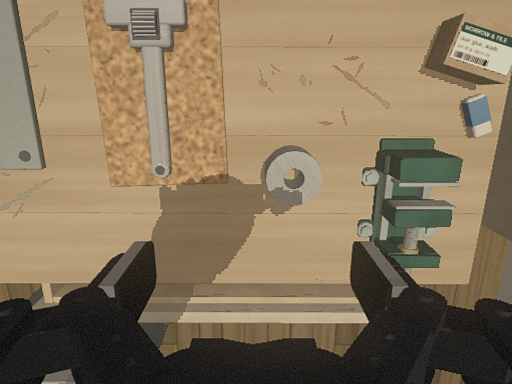

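```bash
cat > sl.py <<'E'
from fit import *
def hullfit(c,mask,p0,discs):
    S=3; m=cv2.resize(mask.astype(np.float32),None,fx=S,fy=S); a=np.linspace(0,2*np.pi,40)
    def cost(p):
        q=np.vstack([proj(c,np.c_[p[0]+r*np.cos(a),p[1]+r*np.sin(a),np.full(40,z)]) for z,r in discs])
        im=np.zeros(m.shape,np.uint8); cv2.fillConvexPoly(im,cv2.convexHull(np.round((q+.5)*S-.5).astype(np.int32)),1)
        return float(np.abs(im-m).sum())/S/S
    r=minimize(cost,p0,method="Nelder-Mead",options=dict(initial_simplex=np.array(p0)+np.array([[0,0],[.012,0],[0,.012]]),xatol=1e-5,fatol=.1))
    return r.x,r.fun/mask.sum()
def sleeves(tag,z0=0.):
    c,f,o=look(tag,["sleeve_a"],[.02],show=False); out=[]
    for r in o["sleeve_a"]:
        m=r["region"]; hsv=cv2.cvtColor(f,cv2.COLOR_BGR2HSV)[m]; sat=float(np.median(hsv[:,1]))
        x,e=hullfit(c,m,unproj(c,r["at"],z0+.02)[0,:2],[(z0,.028),(z0+.04,.028)])
        T=rect(c,f,*x,0,z0+.04,(-.03,.03),(-.03,.03),5000)
        out.append((x,e,sat,r["p"])); print(tag,x.round(4),"err",round(e,2),"sat",sat,"p",round(r["p"],2),"n",int(m.sum()))
    return c,f,out
PIN=[(.010,.012),(.050,.012),(.058,.006)]
def pin(tag):
    c,f,o=look(tag,["pin_top"],[.058],show=False)
    for r in o["pin_top"][:2]:
        x,e=hullfit(c,r["region"],[.587,.0725],PIN); print("pin",x.round(4),"err",round(e,2),"p",round(r["p"],2))
def grasp(x,yaw,z=-.003):
    robot.gripper_to(.085); robot.move_to([*x,.07],down(yaw)); robot.move_l([*x,z],speed=.1)
    robot.gripper_to(0,effort=60); o=sensors.get_obs(); print("grip",o["ee_pos"].round(4),o["force"].round(1),round(o["grip_width"],4),round(o["gripper_force"],1))
    return o["grip_width"]
E
python3 - <<'E'
from sl import *
c,f,S=sleeves("w13"); x=[s[0] for s in S if s[2]<60][0]
w=grasp(x,np.pi/2)
if w>.045:
    robot.move_l([*x,.10],speed=.15); o=sensors.get_obs(); print("lift",o["force"].round(1),o["grip_width"])
print(o["time_s"] if w>.045 else sensors.get_obs()["time_s"])
E
```

```text
w13 [ 0.4422 -0.3977] err 0.14 sat 36.0 p 0.88 n 2506
grip [ 0.4425 -0.3981 -0.0017] [-1.7  1.5  7.1] 0.0553 62.2
lift [ 0.1  0.3 -1.2] 0.05491766419972585
81.85
```

Run:
```python
from sl import *
robot.move_to([.58,-.03,.14],down(np.pi/2))
pin("w14"); o=sensors.get_obs(); print(o["grip_width"],o["force"].round(1),o["time_s"])
```

```text
pin [0.5867 0.0713] err 0.25 p 0.77
0.05529484311392965 [ 0.8 -0.7 -1.4] 83.4167
```

```bash
cat >> sl.py <<'E'
PX=np.array([.5868,.0717])
def gauge(yaw,p=PX):
    robot.move_to([*p,.10],down(yaw)); robot.move_l([*p,.062],speed=.15); robot.sleep(.1)
    f0=sensors.get_obs()["force"].copy(); z=.062
    while z>.009:
        z-=.003; robot.move_l([*p,z],speed=.04); o=sensors.get_obs(); d=o["force"]-f0
        if d[2]>4 or np.hypot(d[0],d[1])>6: break
    print("stopped: TCP cmd",round(z,4),"act",o["ee_pos"].round(4),"dF",d.round(1),"width",round(o["grip_width"],4)); return z
E
python3 - <<'E'
from sl import *
z=gauge(np.pi/2); print(sensors.get_obs()["time_s"])
E
```

```text
stopped: TCP cmd 0.047 act [0.5877 0.0726 0.0494] dF [-5.7 -0.8 21.2] width 0.0552
85.6833
```

Run:
```python
from sl import *
robot.move_l([*PX,.11],speed=.2)
robot.move_to([.45,.17,.20],down(np.pi/2))
c,f,o=look("w15",["pan","tray","sleeve_a"],[.01,.01,.02])
r=o["pan"][0]["region"]; print("pan",hullfit(c,r,[.435,.26],[(0,.075),(.014,.075)]))
for s in o["sleeve_a"]:
    m=s["region"]; print(hullfit(c,m,unproj(c,s["at"],.02)[0,:2],[(0,.028),(.04,.028)]),np.median(cv2.cvtColor(f,cv2.COLOR_BGR2HSV)[m][:,1]))
q=unproj(c,cv2.boxPoints(cv2.minAreaRect(cv2.findContours(o["tray"][0]["region"].astype(np.uint8),0,1)[0][0])),.014); print("tray",q.round(3)) if o["tray"] else 0
print(sensors.get_obs()["grip_width"],sensors.get_obs()["time_s"])
```

```text
pan [(0.81, [237.0, 66.0], 18442, [0.4351, 0.2654]), (0.71, [436.0, 58.0], 18672, [0.6283, 0.2719])]
tray [(0.82, [435.0, 60.0], 18669, [0.6271, 0.2697]), (0.57, [382.0, 252.0], 981, [0.5978, 0.0661])]
sleeve_a [(0.62, [251.0, 265.0], 17097, [0.4483, 0.0551]), (0.59, [167.0, 208.0], 2543, [0.3594, 0.1227])]
pan (array([0.43802419, 0.26462608]), np.float64(0.01958693320801552))
(array([0.46490244, 0.10522427]), np.float64(0.8387631358327972)) 36.0
(array([0.36440567, 0.12342842]), np.float64(0.15011432271185607)) 112.0
tray [[0.54  0.321 0.014]
 [0.687 0.321 0.014]
 [0.71  0.213 0.014]
 [0.548 0.213 0.014]]
0.055035731335700264 87.1333
```

```bash
cat >> sl.py <<'E'
def place(p,yaw,z0=.007):
    robot.move_to([*p,.07],down(yaw)); robot.move_l([*p,z0],speed=.12); robot.sleep(.1); f0=sensors.get_obs()["force"].copy(); z=z0
    while z>-.003:
        z-=.001; robot.move_l([*p,z],speed=.03); d=sensors.get_obs()["force"]-f0
        if d[2]>2.5: break
    print("placed z",round(z,4),d.round(1),"w",sensors.get_obs()["grip_width"])
    robot.gripper_to(.085); robot.move_l([*p,.09],speed=.15)
E
python3 - <<'E'
from sl import *
pan=np.array([.438,.2646])
place(pan+[0,-.032],np.pi/2)
robot.move_to([.46,.30,.20],down(np.pi/2))
c,f,o=look("w16",["jar_madder"],[.0])
c,f,S=sleeves("w17"); print(sensors.get_obs()["time_s"])
E
```

```text
placed z 0.002 [-1.9 -0.   5.4] w 0.055093585523663446
jar_madder [(0.58, [300.0, 325.0], 4422, [0.5183, 0.091])]
w17 [0.5351 0.4137] err 0.2 sat 107.0 p 0.95 n 3326
w17 [0.4377 0.2314] err 0.05 sat 35.0 p 0.68 n 2649
w17 [0.4357 0.3938] err 0.24 sat 32.0 p 0.58 n 2761
w17 [0.5478 0.1083] err 0.7 sat 34.0 p 0.18 n 4448
91.7167
```

Run:
```python
from sl import *
yaw=np.radians(65)
robot.move_to([.43,.36,.18],down(yaw))
c,f,S=sleeves("w18"); G=[s for s in S if s[2]<60 and np.hypot(*(s[0]-[.436,.394]))<.06]; x=min(G,key=lambda s:s[1])[0]
w=grasp(x,yaw); 
if w>.045:
    robot.move_l([*x,.10],speed=.15); o=sensors.get_obs(); print("lift",o["force"].round(1),o["grip_width"],o["time_s"])
```

```text
w18 [0.4377 0.2305] err 0.04 sat 35.0 p 0.96 n 2995
w18 [0.4361 0.3943] err 0.25 sat 36.0 p 0.9 n 2592
w18 [0.5346 0.4145] err 0.16 sat 105.0 p 0.89 n 3611
grip [ 0.4364  0.3948 -0.0018] [-1.  -1.2  7. ] 0.0553 62.4
lift [-0.5 -0.2 -1.3] 0.055310868060011543 95.2667
```

Run:
```python
from sl import *
yaw=np.radians(65)
robot.move_l([.44,.36,.14],speed=.2)
z=gauge(yaw); print(sensors.get_obs()["time_s"])
```

```text
stopped: TCP cmd 0.008 act [0.5872 0.0718 0.0082] dF [0.2 0.8 4.2] width 0.055
101.9167
```

Run:
```python
from sl import *
robot.move_l([*PX,.11],speed=.2)
robot.move_to([.60,.16,.20],down(np.pi/2))
c,f,o=look("w19",["tray"],[.014])
cs=max(cv2.findContours(o["tray"][0]["region"].astype(np.uint8),0,1)[0],key=len)[:,0]
q=unproj(c,cs,.012)[:,:2].astype(np.float32); print("tray",cv2.minAreaRect(q*1000)); print(sensors.get_obs()["grip_width"],sensors.get_obs()["force"].round(1))
```

```text
tray [(0.95, [286.0, 55.0], 17355, [0.6309, 0.265])]
tray ((626.1346435546875, 263.3023986816406), (98.46139526367188, 150.05886840820312), 89.97897338867188)
0.05505906915284367 [-0.4 -0.2 -1.3]
```

Run:
```python
from sl import *
place(np.array([.626,.268]),np.pi/2)
robot.move_to([.60,.20,.26],down(np.pi/2))
c,f,S=sleeves("w20"); 
o=look("w21",["tray"],[.012])[2]
robot.move_to([.50,.03,.30],down(0))
c,f,S=sleeves("w22"); look("w23",["wrench","mat"],[.02,.004]); print(sensors.get_obs()["time_s"])
from nutang import nutang; nutang("w23")
```

```text
placed z 0.002 [-0.9 -0.6  3. ] w 0.05537008035573346
w20 [0.365  0.1231] err 0.05 sat 116.0 p 0.94 n 2315
w20 [0.6262 0.2673] err 0.24 sat 34.0 p 0.9 n 1809
w20 [0.4371 0.2324] err 0.04 sat 38.0 p 0.63 n 2498
tray [(0.98, [279.0, 91.0], 10955, [0.6278, 0.2737])]
w22 [0.4383 0.2341] err 0.05 sat 35.0 p 0.88 n 1831
w22 [0.627  0.2688] err 0.08 sat 38.0 p 0.79 n 2572
w22 [0.3642 0.1229] err 0.08 sat 105.0 p 0.7 n 1546
w22 [ 0.5928 -0.2527] err 0.64 sat 37.0 p 0.47 n 4672
wrench [(0.8, [475.0, 89.0], 4428, [0.5778, -0.2475])]
mat [(0.66, [457.0, 112.0], 12380, [0.5486, -0.2395])]
109.4333
w23 mark axis 88.6 radial 89.0 radial about stud 86.7 stud off mm [-0.4  1.7] area mm2 1.7784
```

Run:
```python
from h import *
robot.sleep(.3); print(sensors.get_obs()["grip_width"],sensors.get_obs()["force"].round(1)); print(workorder.close_job())
```

```text
0.08491355081852743 [ 0.9  0.4 -0.4]
the job is handed in; nothing more can be done
None
```

The job is handed in at about 110 s: the nut was turned with the wrench to its stop (brass mark within about 1–2° of the tight position), the wrench is back on its mat, the 28 mm sleeve is in the tray and the 20 mm sleeve in the pan; the jaws yielded once so I re-closed them before the final turn, and I viewed 16 pictures against the limit of 14.

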